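Set the gas regulator to its mark and lock it

TASK

Turn the regulator's knob until the red tip of its pointer lines up with the green mark, and only then slide the yellow lock fully home so that it sits over the pointer. Leave the other things on the bench where they are.

Things in the scene. Friction and masses are not known exactly. Their poses are not given: they have to be found in the camera images.
- regulator: Bench gas regulator, fixed: dark steel plate 200 mm across with a white scale disc, and a 76 mm wide tongue with the lock, out to 205 mm. Origin on the knob axis at bench level, z up; its own -y axis runs from the knob axis along the green mark to the lock. Fixed parts (brass body, flat gauge, rails) stay below z = 32 mm: free space above that from 30 to 95 mm off the axis.
- mark (a point): Point over the outer end of the green mark (a strip 12 mm wide on the white disc), 86 mm from the knob axis on the regulator's -y side, at pointer height z = 56 mm. The pointer tip is here when the knob is set.
- pointer_tip (a point): Point in the red tip of the knob's pointer, 86 mm from the knob axis, z = 56 mm. The pointer is a straight black bar 14 mm wide, z = 48 to 64 mm, ending 88 mm from the axis in a red tip 22 mm long; round hub 48 mm across, top at z = 71 mm. Push it from either side; it stays where left (drag about 0.12 N m, 2 N at 60 mm).
- pointer_mid (a point): Point in the middle of the pointer arm's width, 60 mm from the knob axis, z = 56 mm: a good place to push.
- knob (a joint): Turn of the knob in rad, growing anticlockwise seen from above. 0 and 2*pi (6.28) both point exactly at the green mark; pi points away from it. Stops at -0.25 and 6.53; it can be turned either way to the mark. Starts between 1.24 and 5.04.
- lock (a joint): Travel of the yellow lock in m along the regulator's +y axis (towards the knob): 0 is fully drawn out, 0.050 (its stop) is fully home over the pointer. It starts at 0 to 0.006, stays where it is left, and takes about 2.5 N to slide.
- lock_mouth (a point): Centre of the mouth of the yellow lock, a fork hood 44 mm wide (about 52 mm at the flared mouth), top at z = 77 mm, z here 59 mm. Its slot, 26 mm wide and 40 mm at the mouth, straddles the pointer only if that points at the green mark; otherwise the two jam or miss. Drawn out, the mouth clears the swinging pointer by about 7 mm or more.
- lock_tab (a point): Centre of the outer face of the yellow lock's upright push tab, z = 90 mm; this face looks away from the knob, to the regulator's -y. The tab is 44 mm wide, 14 mm thick, free from z = 77 mm up to z = 105 mm; below it the lock's back wall is nearly flush.
- scissors: Bystander: scissors with blue handles lying flat, 87x199x9 mm. Origin at the centre of its underside.
- notebook: Bystander: red notebook, 148x109x15 mm. Origin at the centre of its underside.
- timer: Bystander: white lab timer lying on its back, 64x64x18 mm. Origin at the centre of its underside.

How it is judged:
By the outcome, as a careful person would: the job done as asked, in the order asked, and still so for the second after the job is handed in, with the robot touching nothing.
It also fails if it takes over 54 s, if anything falls off the work surface, if the arm or the gripper's body presses on something with over 40 N, if the wrist force passes 120 N, or if a joint passes its speed limit or range.

ROBOT

A 6-joint arm with a two-finger parallel gripper is mounted at the origin on a cart in front of the work surface, level with it; the furniture and walls round the work are solid. World frame = base frame: x ahead of the robot, y to its left, z up, the work surface at z = 0. Lengths are in mm, angles in rad, forces in N, time in s.
With the tool pointing down it reaches from about 325 to 900 mm from the base axis. Payload 3.5 kg.
Tool frame: the origin (TCP) lies midway between the tips of the shut fingers; the grasp point (between the pads) lies 19 mm behind it; z points along the fingers, y is the direction in which the jaws open and shut (so a half turn about z gives the same grasp; the last joint's range is limited). The gripper opens to 85 mm and grips with 20 to 120 N. Pads are 22 mm wide; open, the fingers measure 114 mm over their backs; the gripper's body (76 mm by 85 mm) begins 54 mm behind the grasp point. The pads swing forward as they close: fully open they stand 13 mm farther back than shut.
Start: joints at [1.094, 0.276, -0.026, 1.268, 0, 1.467], TCP at [228.228, 581.836, 231.313] pointing down, gripper open.
Joint ranges: [-3.12, 3.12], [-0.85, 1.88], [-1.08, 1.24], [-1.95, 2.15], [-1.57, 1.53], [-3.14, 3.14]. Speed limits (rad/s): [2.57, 2.57, 3.14, 3.14, 3.14, 3.14].

INTERFACE

Orientations are given as a unit quaternion [x, y, z, w].
In Python, from plant import ctrl gives the robot as it stands.
- The arm moves only by the tool drive_tool, never from a script. Its argument "increments" is a list of rows, each a list of 3 entries, a list of its own where there are three numbers: the shift along the tool's x, y, z in mm, then the turn, a rotation vector about the tool's x, y, z in degrees, then the opening, from 0 (shut) to 1 (fully open). In form: [[[tx, ty, tz], [wx, wy, wz], claw], ...]. A call has exactly 5 rows; each row shifts and turns the pose as measured when the row begins, along the tool's axes as they then stand; what a row does not reach is not made up. A row lasts 1/12 s, in which the tool goes at most 41.7 mm and 7.16 degrees, less where a joint would pass 70% of its speed; a pose out of reach is approached as far as the arm can. A call with a gripper value outside its range is refused whole. The fingers move at their own pace and stop on an object; the grip force is fixed at half the most. Time passes only in rows, so rows that do not move let the fingers close, or fill a call up. It gives the time, the measured TCP pose, the force and the opening at its end, in the units of the state.
- ctrl.sense(): the state, without advancing time (a new reading comes with each control period).
- ctrl.read_camera(name): name is "side" or "top" or "wrist"; returns a dict with "frame" (420x560x3 uint8, red, green, blue), "intrinsics" (3x3 intrinsics, pixels), "k1" (the pictures are not rectified: a ray, as slopes to the right and down, at radius r is drawn at 1 + k1 r^2 times it, then the intrinsics apply), "world_from_camera" (4x4, takes a point from camera to world coordinates). Camera axes: x right, y down, z forward; pixel columns grow to the right and rows downward; lengths in mm; the calibration is good to about 2 mm. A picture is of the moment at which its call begins. There is no depth.
- ctrl.finish_job(): hands the job in, once; it reports no verdict.
The state is a dict: "time": time; "joints": joint angles; "dq": joint speeds; "joint_efforts": joint torques, N m; "ee_pos": TCP position; "eef_rot": TCP orientation; "force": force on the tool from outside, world axes, zero at the start; "torque": the same for the moment, N m; "grip_width": opening from 0.0 (shut) to 1.0 (fully open).
Only numpy, scipy, OpenCV 4.12 (cv2) and the standard library are available. Lean on these libraries where they do the work, as an engineer would, in place of code of your own. Each camera call takes 0.05 s, during which the arm holds its last target.

## Working session

There is one attempt and no reset: what is moved stays moved. The work goes in short steps, Python scripts to look and compute and a tool call to move; the robot and the scene stay as the last step left them, time stands still between calls to the robot, and variables do not carry over. Pictures are saved under pics/ and viewed, and the job is handed in when it is done.

Besides the shell and the picture viewer there is one more tool, called after "Emit:" by a JSON object that holds its "op" and its "data", one argument or row to a line. drive_tool: Moves the arm, as the interface text tells. Its arguments: {"type":"object","properties":{"increments":{"type":"array","items":{"type":"array"}}},"required":["increments"]}

```bash
mkdir -p pics; cat > h.py <<'E'
import numpy as np,cv2
from plant import ctrl
def cam(n,save=None):
    d=ctrl.read_camera(n)
    if save: cv2.imwrite('pics/'+save,cv2.cvtColor(d['frame'],cv2.COLOR_RGB2BGR))
    return d
def px2w(d,u,v,z):
    K=np.array(d['intrinsics'],float);k=d['k1'];T=np.array(d['world_from_camera'])
    p=cv2.undistortPoints(np.array([[[u,v]]],float),K,np.array([k,0,0,0,0.]))[0,0]
    r=T[:3,:3]@np.array([p[0],p[1],1]);o=T[:3,3]
    return o+r*(z-o[2])/r[2]
def w2px(d,P):
    K=np.array(d['intrinsics'],float);T=np.linalg.inv(np.array(d['world_from_camera']))
    rv=cv2.Rodrigues(T[:3,:3])[0]
    return cv2.projectPoints(np.array([P],float),rv,T[:3,3],K,np.array([d['k1'],0,0,0,0.]))[0][0,0]
E
python3 - <<'E'
from h import *
for n in ['top','side','wrist']:
    d=cam(n,n+'0.png');print(n,np.round(d['world_from_camera'],2).tolist(),d['k1'])
print(ctrl.sense())
E
```

```text
top [[-0.02, -0.98, 0.18, 369.14], [-1.0, 0.02, -0.0, 243.37], [-0.0, -0.18, -0.98, 967.0], [0.0, 0.0, 0.0, 1.0]] 0.0269322397773141
side [[0.98, -0.09, 0.2, 277.05], [-0.22, -0.48, 0.85, -672.56], [0.02, -0.87, -0.49, 635.29], [0.0, 0.0, 0.0, 1.0]] -0.05481163324278558
wrist [[0.37, 0.89, 0.28, 157.42], [0.93, -0.35, -0.11, 607.99], [-0.0, 0.3, -0.96, 372.65], [0.0, 0.0, 0.0, 1.0]] -0.06735926689561889
{'time': 0.15, 'joints': array([ 1.09362104e+00,  2.77016954e-01, -2.75396786e-02,  1.26798768e+00,
        4.30933012e-06,  1.46740556e+00]), 'dq': array([-0.00044327, -0.00130857,  0.00250543, -0.00019342,  0.00068957,
       -0.0014429 ]), 'joint_efforts': array([ 1.51474600e-03, -4.46055830e+01,  2.95639229e+01,  1.04853645e-02,
       -1.37556646e-05,  5.49650437e-06]), 'ee_pos': array([227.94216785, 581.31437602, 230.39246352]), 'eef_rot': array([ 1.85806109e-01,  9.82586040e-01, -8.36812852e-04, -2.52222353e-04]), 'force': array([ 0.09295178,  0.33703811, -0.0130907 ]), 'torque': array([ 0.00285734,  0.02462747, -0.01327221]), 'grip_width': 1.0025500510832244}
```

View pics/top0.png

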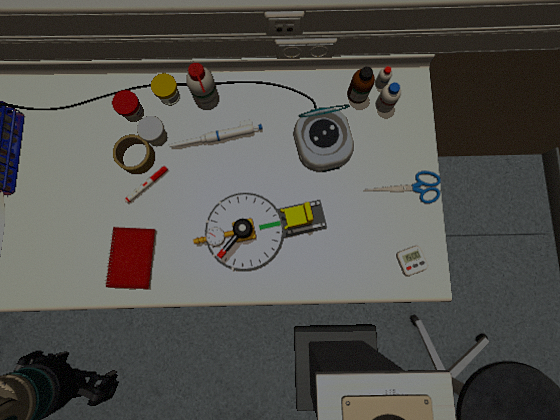

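View pics/side0.png

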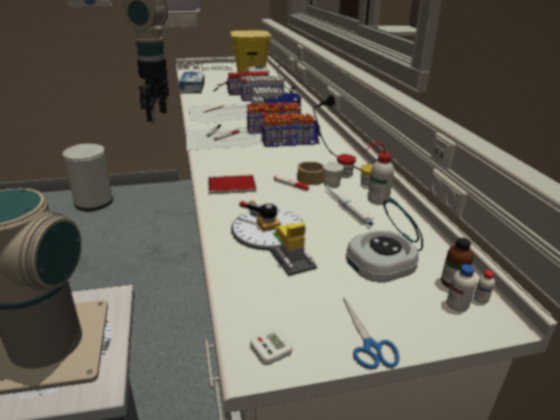

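The top view shows the disc at about (244,231), the red tip at (222,255), the green mark near (270,226), and the yellow lock at (298,217). Next I'll measure these with masks.

```bash
cat > m.py <<'E'
from h import *
def blob(d,lo,hi,box,minA=8):
    f=d['frame'];h=cv2.cvtColor(f,cv2.COLOR_RGB2HSV)
    m=cv2.inRange(h,np.array(lo),np.array(hi))
    if lo[0]==0: m|=cv2.inRange(h,np.array([172,lo[1],lo[2]]),np.array([180,255,255]))
    mm=np.zeros_like(m);x0,y0,x1,y1=box;mm[y0:y1,x0:x1]=m[y0:y1,x0:x1]
    n,l,s,c=cv2.connectedComponentsWithStats(mm)
    if n<2: return None
    i=1+np.argmax(s[1:,4]);return c[i],s[i],(l==i)
E
python3 - <<'E'
from m import *
d=cam('top');B=(190,180,335,285)
f=d['frame'];cv2.imwrite('pics/top_zoom.png',cv2.resize(f[180:285,190:335,::-1],None,fx=5,fy=5,interpolation=cv2.INTER_CUBIC))
r=blob(d,(0,120,80),(6,255,255),B);g=blob(d,(45,80,60),(85,255,255),B);y=blob(d,(22,120,90),(34,255,255),B)
print(r[:2],g[:2],y[:2])
# disc ellipse
h=cv2.cvtColor(f,cv2.COLOR_RGB2GRAY)
print('tip',px2w(d,*r[0],64),'green',px2w(d,*g[0],6),'yellow',px2w(d,*y[0],77))
ys,xs=np.nonzero(g[2]);P=np.array([px2w(d,a,b,6)[:2] for a,b in zip(xs,ys)])
c=P.mean(0);u,s,v=np.linalg.svd(P-c);print('gdir',v[0],s,((P-c)@v[0]).min(),((P-c)@v[0]).max())
E
```

```text
(array([220.84090909, 253.22727273]), array([217, 249,   9,   9,  44], dtype=int32)) (array([269.58333333, 224.71875   ]), array([259, 221,  22,   9,  96], dtype=int32)) (array([297.36099585, 214.42323651]), array([281, 202,  32,  27, 482], dtype=int32))
tip [433.53720992 376.20165785  64.        ] green [506.99470433 261.72508344   6.        ] yellow [519.94110156 194.45250167  77.        ]
gdir [-0.18756283  0.98225261] [157.84198383  31.64608942] -27.26841073861791 27.407792931272297
```

View pics/top_zoom.png

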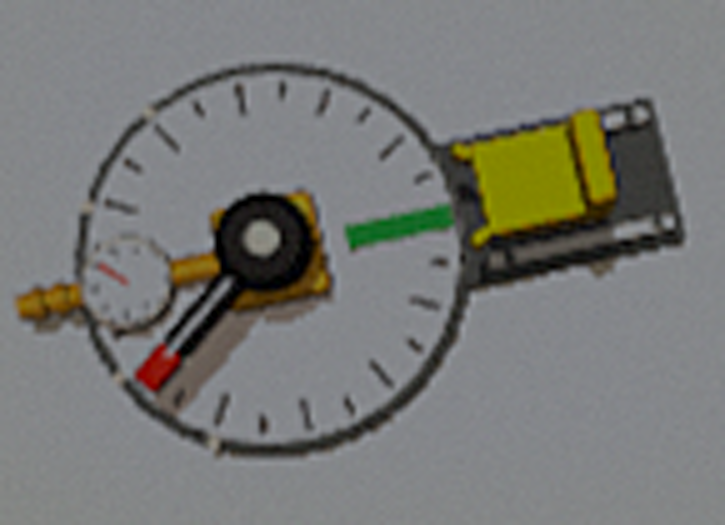

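View pics/wrist0.png

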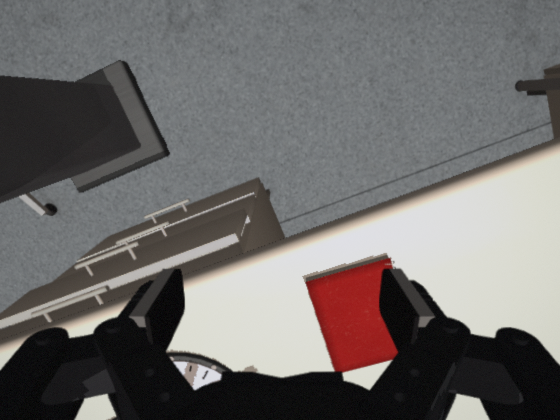

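```bash
python3 - <<'E'
from m import *
d=cam('top')
hub=px2w(d,190+262/5-.4,180+238/5-.4,71);disc=px2w(d,190+273/5-.4,180+258/5-.4,6)
print('hub',hub,'disc',disc)
tip=np.array([433.5,376.2]);
C=(hub[:2]+disc[:2])/2
for c in (hub[:2],disc[:2]):
  for n,p in (('tip',tip),('green',np.array([507,261.7])),('lock',np.array([519.9,194.5]))):
    v=p-c;print(n,np.hypot(*v),np.degrees(np.arctan2(v[1],v[0])))
# lock tab outer face top edge at z=105 (zoom corners)
for a,b,z in ((605,112,105),(616,198,105),(455,150,77),(482,240,77),(652,100,6),(682,243,6)):
  print(a,b,px2w(d,190+a/5-.4,180+b/5-.4,z))
s=cam('side');f=s['frame'];cv2.imwrite('pics/side_zoom.png',cv2.resize(f[190:280,220:330,::-1],None,fx=6,fy=6,interpolation=cv2.INTER_CUBIC))
print('hubside',w2px(s,[*hub[:2],71]),w2px(s,[*disc[:2],71]))
E
```

```text
hub [493.13425677 325.6664155   71.        ] disc [491.82261045 326.12143006   6.        ]
tip 78.16577091924847 139.7223297042054
green 65.45197588023618 -77.76944193062683
lock 133.86946464566802 -78.46660092051819
tip 76.87255724662833 139.34904138732685
green 66.18514791142447 -76.74312709361443
lock 134.58283937427154 -77.95819465019311
605 112 [543.49538038 164.72220786 105.        ]
616 198 [503.42346711 161.16764348 105.        ]
455 150 [532.33553011 233.71209909  77.        ]
482 240 [489.18695505 222.01557638  77.        ]
652 100 [569.28382927 131.38582044   6.        ]
682 243 [495.13348475 119.24743319   6.        ]
hubside [268.04359189 205.65065346] [267.51452705 205.61303164]
```

View pics/side_zoom.png

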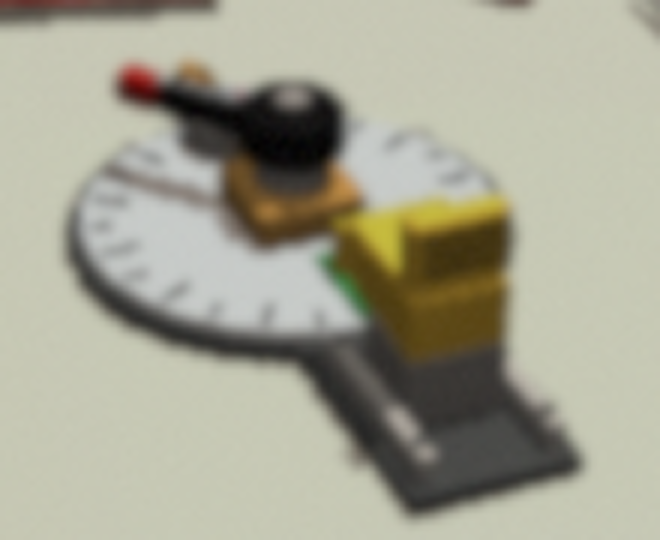

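```bash
cat > g.py <<'E'
import sys
from h import *
from scipy.spatial.transform import Rotation as R
def go(x,y,z,yaw):  # yaw: world angle of tool x, deg
    s=ctrl.sense();p=s['ee_pos'];r=R.from_quat(s['eef_rot'])
    a=np.radians(yaw);X=np.array([np.cos(a),np.sin(a),0]);Z=np.array([0,0,-1.]);Rt=R.from_matrix(np.c_[X,np.cross(Z,X),Z])
    print('t',s['time'],'p',p.round(1),'yaw',np.degrees(np.arctan2(*r.as_matrix()[[1,0],0])).round(1),'grip',round(s['grip_width'],2),'F',s['force'].round(1),'q6',s['joints'].round(2))
    print('shift',r.inv().apply(np.array([x,y,z])-p).round(1),'rot',np.degrees((r.inv()*Rt).as_rotvec()).round(1))
C=np.array([492.5,325.9]);
def pol(rad,ang): return C+rad*np.array([np.cos(np.radians(ang)),np.sin(np.radians(ang))])
if __name__=='__main__':
    a=[float(v) for v in sys.argv[1:]]  # radius, ang, z, yaw
    go(*pol(a[0],a[1]),a[2],a[3])
E
python3 g.py 60 139.5 120 139.5
```

```text
t 0.3 p [228.1 581.6 230.9] yaw 158.6 grip 1.0 F [-0.5 -0.1  0.2] q6 [ 1.09  0.28 -0.03  1.27  0.    1.47]
shift [-282.8 -121.8  111. ] rot [-0.   0.  19.1]
```

Emit:
{"op": "drive_tool", "data": {
  "increments": [
    [[0,0,0],[0,0,4],0.6],
    [[0,0,0],[0,0,4],0.6],
    [[0,0,0],[0,0,4],0.6],
    [[0,0,0],[0,0,4],0.6],
    [[0,0,0],[0,0,3],0.6]
  ]
}}

```text
time: 0.72
ee_pos: [227.9, 581.2, 230.2]
eef_rot: [0.352, 0.936, -0.001, -0.0]
force: [0.6, -0.0, -0.5]
grip_width: 0.596
```

```bash
python3 g.py 60 139.5 120 139.5
```

```text
t 0.7167 p [227.9 581.2 230.2] yaw 138.7 grip 0.6 F [ 0.6 -0.  -0.5] q6 [ 1.09  0.28 -0.03  1.27  0.    1.81]
shift [-307.2  -17.9  110.4] rot [-0.1  0.  -0.8]
```

Emit:
{"op": "drive_tool", "data": {
  "increments": [
    [[-30,-2,10],[0,0,0],0.6],
    [[-30,-2,10],[0,0,0],0.6],
    [[-30,-2,10],[0,0,0],0.6],
    [[-30,-2,10],[0,0,0],0.6],
    [[-30,-2,10],[0,0,0],0.6]
  ]
}}

```text
time: 1.13
ee_pos: [334.8, 478.3, 181.4]
eef_rot: [0.348, 0.937, 0.004, -0.0]
force: [-0.2, 0.9, -0.2]
grip_width: 0.6
```

Emit:
{"op": "drive_tool", "data": {
  "increments": [
    [[-30,-2,10],[0,0,0],0.6],
    [[-30,-2,10],[0,0,0],0.6],
    [[-30,-2,10],[0,0,0],0.6],
    [[-30,-2,10],[0,0,0],0.6],
    [[-20,-2,10],[0,0,0],0.6]
  ]
}}

```text
time: 1.55
ee_pos: [439.8, 373.7, 129.3]
eef_rot: [0.348, 0.937, 0.005, 0.001]
force: [-0.3, 0.1, -0.9]
grip_width: 0.602
```

```bash
python3 g.py 60 139.5 120 139.5; python3 -c "
from m import *
d=cam('wrist','w1.png')"
```

```text
t 1.55 p [439.8 373.7 129.3] yaw 139.2 grip 0.6 F [-0.3  0.1 -0.9] q6 [ 0.59  0.26 -0.27  1.03  0.    1.3 ]
shift [-11.1  -2.2   9.2] rot [ 0.5 -0.1 -0.3]
```

View pics/w1.png

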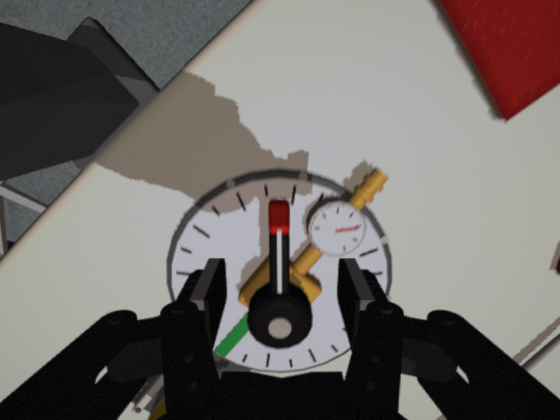

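The wrist view shows the pointer running vertically between the fingers, with the tip at about (279,218) and the hub at (280,328). I'll check the axis position from this picture before descending.

```bash
python3 -c "
from m import *
d=cam('wrist')
h=px2w(d,280,327,71);t=px2w(d,279,201,64);print(h,t,np.degrees(np.arctan2(*(t-h)[[1,0]])),np.hypot(*(t-h)[:2]))
g=blob(d,(45,80,60),(85,255,255),(150,300,300,400));print(px2w(d,*g[0],6),g[1])
# disc centre fit
for p in ((167,270),(392,270),(280,170),(285,371)):print(px2w(d,*p,6))
"
```

```text
[494.07158574 322.39523317  71.        ] [426.81567538 380.15261019  64.        ] 139.34499584135142 88.65253565671574
[509.91887486 253.50302093   6.        ] [216 311  36  45 548]
[422.21513231 255.11711729   6.        ]
[550.97113768 402.44074381   6.        ]
[420.67124433 386.49761295   6.        ]
[572.37504736 260.82101109   6.        ]
```

Emit:
{"op": "drive_tool", "data": {
  "increments": [
    [[-11,-2,9],[0,0,0],0.6],
    [[0,0,22],[0,0,0],0.6],
    [[0,0,22],[0,0,0],0.6],
    [[0,0,20],[0,0,0],0.6],
    [[0,0,14],[0,0,0],0.6]
  ]
}}

```text
time: 2.07
ee_pos: [451.2, 367.5, 42.6]
eef_rot: [0.349, 0.937, 0.009, 0.003]
force: [0.7, -1.3, -0.5]
grip_width: 0.6
```

```bash
python3 g.py 60 139.5 40 139.5
```

```text
t 2.0667 p [451.2 367.5  42.6] yaw 139.1 grip 0.6 F [ 0.7 -1.3 -0.5] q6 [ 0.57  0.35 -0.36  0.84  0.01  1.28]
shift [ 1.5 -4.9  2.5] rot [ 1.   0.  -0.4]
```

```bash
sed -i 's/492.5,325.9/493.2,324.5/' g.py; python3 g.py 60 139.5 40 139.5
```

```text
t 2.0667 p [451.2 367.5  42.6] yaw 139.1 grip 0.6 F [ 0.7 -1.3 -0.5] q6 [ 0.57  0.35 -0.36  0.84  0.01  1.28]
shift [ 0.1 -5.5  2.5] rot [ 1.   0.  -0.4]
```

Emit:
{"op": "drive_tool", "data": {
  "increments": [
    [[2,-4,2],[1,0,0],0.25],
    [[0,0,0],[0,0,0],0.25],
    [[-0.3,-6.3,0],[0,0,-6],0.25],
    [[-0.3,-6.3,0],[0,0,-6],0.25],
    [[-0.3,-6.3,0],[0,0,-6],0.25]
  ]
}}

```text
time: 2.48
ee_pos: [436.4, 352.8, 39.5]
eef_rot: [0.19, 0.982, 0.0, 0.0]
force: [1.0, 2.0, -1.0]
grip_width: 0.25
```

```bash
python3 g.py 60 157.5 40 157.5
```

```text
t 2.4833 p [436.4 352.8  39.5] yaw 158.1 grip 0.25 F [ 1.  2. -1.] q6 [ 0.56  0.34 -0.39  0.84  0.    0.95]
shift [-3.3 -4.5 -0.5] rot [ 0.  -0.   0.6]
```

Emit:
{"op": "drive_tool", "data": {
  "increments": [
    [[-3,-8.5,0],[0,0,-6],0.25],
    [[-0.3,-8,0],[0,0,-6],0.25],
    [[-0.3,-6.5,0],[0,0,-6],0.25],
    [[-0.3,-6.5,0],[0,0,-6],0.25],
    [[-0.3,-6.5,0],[0,0,-6],0.25]
  ]
}}

```text
time: 2.9
ee_pos: [436.3, 324.2, 46.2]
eef_rot: [-0.088, 0.996, 0.008, 0.005]
force: [-0.4, 2.7, -0.9]
grip_width: 0.251
```

```bash
python3 g.py 60 188 40 188
```

```text
t 2.9 p [436.3 324.2  46.2] yaw -169.9 grip 0.25 F [-0.4  2.7 -0.9] q6 [ 0.51  0.29 -0.44  0.83  0.01  0.34]
shift [ 4.  -7.6  6. ] rot [0.9 0.6 2.1]
```

Emit:
{"op": "drive_tool", "data": {
  "increments": [
    [[2,-7,5],[1,0.5,1],0.25],
    [[-0.3,-8,1],[0,0,-6],0.25],
    [[-0.3,-7,1],[0,0,-6],0.25],
    [[-0.3,-7,1],[0,0,-6],0.25],
    [[-0.3,-7,1],[0,0,-6],0.25]
  ]
}}

```text
time: 3.32
ee_pos: [446.3, 294.8, 42.3]
eef_rot: [-0.29, 0.957, 0.002, 0.003]
force: [-2.3, 1.8, 3.1]
grip_width: 0.253
```

```bash
python3 g.py 60 213 40 213
```

```text
t 3.3167 p [446.3 294.8  42.3] yaw -146.3 grip 0.25 F [-2.3  1.8  3.1] q6 [ 0.46  0.29 -0.45  0.83  0.   -0.13]
shift [ 4.6 -0.6  2.2] rot [0.1 0.4 0.7]
```

Emit:
{"op": "drive_tool", "data": {
  "increments": [
    [[3,-7,2.5],[0,0,-5],0.25],
    [[0,-7,1],[0,0,-6],0.25],
    [[-0.3,-7,1],[0,0,-6],0.25],
    [[-0.3,-7,1],[0,0,-6],0.25],
    [[-0.3,-7,1],[0,0,-6],0.25]
  ]
}}

```text
time: 3.73
ee_pos: [468.9, 272.3, 39.3]
eef_rot: [-0.525, 0.851, 0.003, 0.004]
force: [-1.5, 2.1, 2.5]
grip_width: 0.253
```

```bash
python3 g.py 60 243 40 243
```

```text
t 3.7333 p [468.9 272.3  39.3] yaw -116.7 grip 0.25 F [-1.5  2.1  2.5] q6 [ 0.4   0.3  -0.44  0.82  0.01 -0.7 ]
shift [ 2.4  2.  -0.7] rot [0.1 0.6 0.3]
```

Emit:
{"op": "drive_tool", "data": {
  "increments": [
    [[2,-5,0],[0,0,-6],0.25],
    [[-0.3,-6.3,0.5],[0,0,-6],0.25],
    [[-0.3,-6.3,0.5],[0,0,-6],0.25],
    [[-0.3,-6.3,0.5],[0,0,-6],0.25],
    [[-0.3,-6.3,0.5],[0,0,-6],0.25]
  ]
}}

```text
time: 4.15
ee_pos: [495.5, 265.3, 39.6]
eef_rot: [0.731, -0.682, -0.004, -0.002]
force: [-1.6, -0.6, 1.0]
grip_width: 0.249
```

```bash
python3 g.py 60 281.1 40 281.1;python3 -c "
from m import *
d=cam('wrist','w2.png')
f=cam('top')['frame'];cv2.imwrite('pics/t2.png',cv2.resize(f[180:285,190:335,::-1],None,fx=5,fy=5,interpolation=cv2.INTER_CUBIC))"
```

```text
t 4.15 p [495.5 265.3  39.6] yaw -86.1 grip 0.25 F [-1.6 -0.6  1. ] q6 [ 0.37  0.34 -0.39  0.85  0.01 -1.27]
shift [ 0.3 -9.2 -0.5] rot [ 0.1  0.5 -7.2]
```

View pics/w2.png

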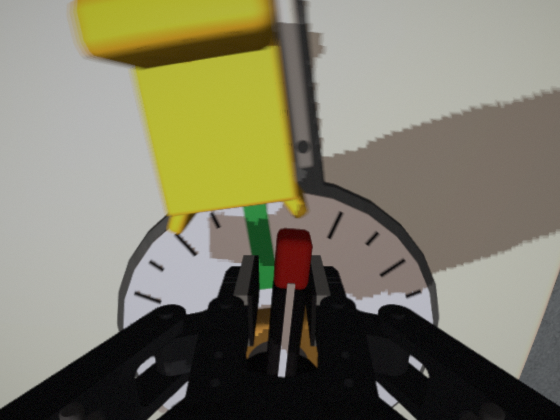

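View pics/t2.png

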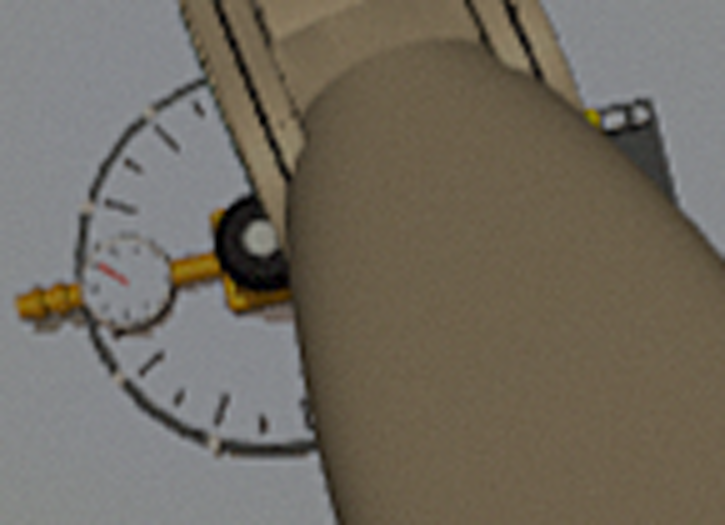

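The pointer is held between the fingers with its tip at (292,255). The green strip is still to the left at (260,240), so about 7° remains.

Emit:
{"op": "drive_tool", "data": {
  "increments": [
    [[0,-5,0],[0,0,-4],0.25],
    [[0,-4,0],[0,0,-4],0.25],
    [[0,-1,0],[0,0,0],0.25],
    [[0,0,0],[0,0,0],0.25],
    [[0,0,0],[0,0,0],0.25]
  ]
}}

```text
time: 4.67
ee_pos: [504.4, 266.4, 39.7]
eef_rot: [0.77, -0.638, -0.003, -0.0]
force: [0.2, 0.3, -0.6]
grip_width: 0.249
```

```bash
python3 g.py 60 281.1 40 281.1;python3 -c "
from m import *
d=cam('wrist','w3.png')"
```

```text
t 4.6667 p [504.4 266.4  39.7] yaw -79.3 grip 0.25 F [ 0.2  0.3 -0.6] q6 [ 0.37  0.35 -0.37  0.86  0.01 -1.39]
shift [ 0.9 -0.2 -0.3] rot [ 0.2  0.3 -0.4]
```

View pics/w3.png

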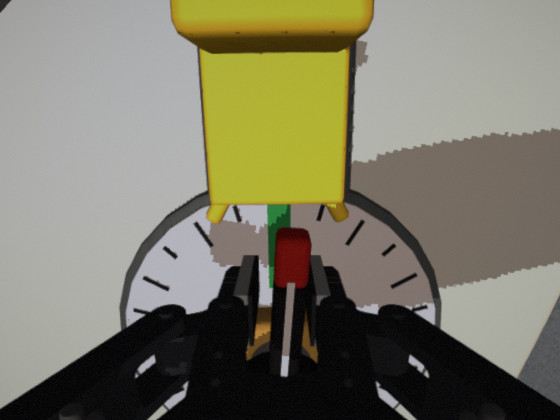

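The green strip is at x≈279 and the lock is centred at x≈279. The pointer sits to the right at x≈292 against the pushing finger, so closing the fingers should centre it.

Emit:
{"op": "drive_tool", "data": {
  "increments": [
    [[0,0,0],[0,0,0],0.2],
    [[0,0,0],[0,0,0],0.17],
    [[0,0,0],[0,0,0],0.15],
    [[0,0,0],[0,0,0],0.13],
    [[0,0,0],[0,0,0],0.13]
  ]
}}

```text
time: 5.13
ee_pos: [504.1, 266.2, 40.0]
eef_rot: [0.768, -0.64, -0.003, -0.0]
force: [-1.0, -0.5, -0.6]
grip_width: 0.15
```

```bash
python3 g.py 60 281.1 40 281.1;cat > a.py <<'E'
from m import *
import sys
d=cam('wrist',sys.argv[1])
def line(m,z):
    ys,xs=np.nonzero(m);P=np.array([px2w(d,a,b,z)[:2] for a,b in zip(xs,ys)]);return P.mean(0)
f=d['frame'];B=(150,150,420,330)
r=blob(d,(0,120,40),(6,255,255),B);g=blob(d,(45,80,40),(85,255,255),B)
rp=line(r[2],60);gp=line(g[2],6)
y=blob(d,(22,120,60),(34,255,255),(100,50,460,230));ys,xs=np.nonzero(y[2]);
print('red',r[0],rp,'green',g[0],gp)
mid=[]
for row in range(70,195,15):
    x=np.nonzero(y[2][row])[0];mid.append([px2w(d,x.min(),row,77)[:2],px2w(d,x.max(),row,77)[:2]])
mid=np.array(mid).mean(1);print('lock mids',mid[0],mid[-1],np.degrees(np.arctan2(*(mid[0]-mid[-1])[::-1])))
u=np.array([np.cos(np.radians(-78.9)),np.sin(np.radians(-78.9))]);n=np.array([-u[1],u[0]])
for nm,p in (('red',rp),('green',gp),('lock',mid.mean(0))):print(nm,'lateral rel green',(p-gp)@n,'along',(p-gp)@u)
E
python3 a.py w4.png
```

```text
t 5.1333 p [504.1 266.2  40. ] yaw -79.6 grip 0.15 F [-1.  -0.5 -0.6] q6 [ 0.37  0.35 -0.37  0.86  0.   -1.38]
shift [ 0.7 -0.6 -0. ] rot [ 0.2  0.2 -0.7]
red [281.97166409 256.9052035 ] [507.01688255 247.71851016] green [277.27620968 215.66330645] [509.17660972 249.07379441]
lock mids [522.43077071 181.56869299] [515.29906257 216.95857487] -78.60644675926655
red lateral rel green -2.3802464189806978 along 0.9141355641527344
green lateral rel green 0.0 along 0.0
lock lateral rel green -0.06674296462347794 along 51.205489008823605
```

View pics/w4.png

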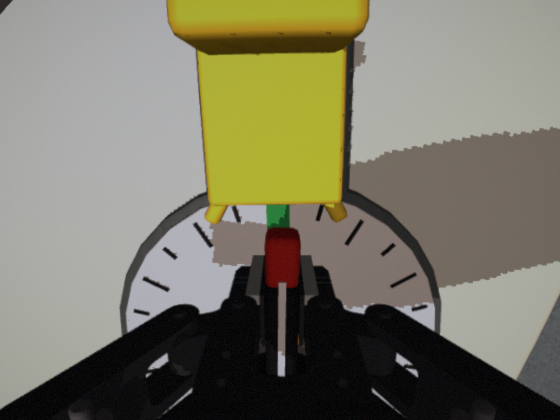

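Emit:
{"op": "drive_tool", "data": {
  "increments": [
    [[0,-1,0],[0,0,-0.9],0.13],
    [[0,-1,0],[0,0,-0.9],0.13],
    [[0,-0.5,0],[0,0,0],0.13],
    [[0,0,0],[0,0,0],0.13],
    [[0,0,0],[0,0,0],0.13]
  ]
}}

```text
time: 5.6
ee_pos: [506.2, 266.5, 40.0]
eef_rot: [0.779, -0.627, -0.003, 0.0]
force: [-0.2, -0.2, -0.0]
grip_width: 0.151
```

```bash
python3 g.py 60 281.1 40 281.1;python3 a.py w5.png
```

```text
t 5.6 p [506.2 266.5  40. ] yaw -77.6 grip 0.15 F [-0.2 -0.2 -0. ] q6 [ 0.37  0.35 -0.36  0.86  0.01 -1.42]
shift [ 0.6  1.6 -0. ] rot [0.2 0.3 1.3]
red [281.95124481 257.04045643] [509.76590821 248.29374861] green [282.94257426 215.63960396] [508.79126624 248.98953342]
lock mids [522.3348124  181.54402005] [515.3618627  216.96301965] -78.86259160571393
red lateral rel green 0.8224551525283021 along 0.870408524077177
green lateral rel green 0.0 along 0.0
lock lateral rel green 0.32822327719907757 along 51.202736252974596
```

Emit:
{"op": "drive_tool", "data": {
  "increments": [
    [[0,0,0],[0,0,0],0.5],
    [[0,0,0],[0,0,0],0.5],
    [[0,0,0],[0,0,0],0.5],
    [[0,0,-25],[0,0,0],0.5],
    [[0,0,-40],[0,0,0],0.5]
  ]
}}

```text
time: 6.07
ee_pos: [500.7, 264.2, 98.0]
eef_rot: [0.779, -0.627, -0.007, 0.007]
force: [0.2, 0.1, 0.6]
grip_width: 0.502
```

Emit:
{"op": "drive_tool", "data": {
  "increments": [
    [[0,0,-40],[0,0,0],0.0],
    [[0,0,-30],[0,0,0],0.0],
    [[-20,0,0],[0,0,0],0.0],
    [[-30,0,0],[0,0,0],0.0],
    [[0,0,0],[0,0,0],0.0]
  ]
}}

```text
time: 6.48
ee_pos: [497.8, 316.3, 182.3]
eef_rot: [0.778, -0.628, -0.003, -0.002]
force: [1.2, 0.5, 0.3]
grip_width: 0.001
```

```bash
python3 g.py 200 281.1 130 281.1;python3 a.py w6.png
```

```text
t 6.4833 p [497.8 316.3 182.3] yaw -77.8 grip 0.0 F [1.2 0.5 0.3] q6 [ 0.45  0.24 -0.18  1.15  0.01 -1.33]
shift [191.4   6.4  50.9] rot [0.1 0.4 1.1]Traceback (most recent call last):
  File "a.py", line 8, in <module>
    rp=line(r[2],60);gp=line(g[2],6)
            ~^^^
TypeError: 'NoneType' object is not subscriptable
```

View pics/w6.png

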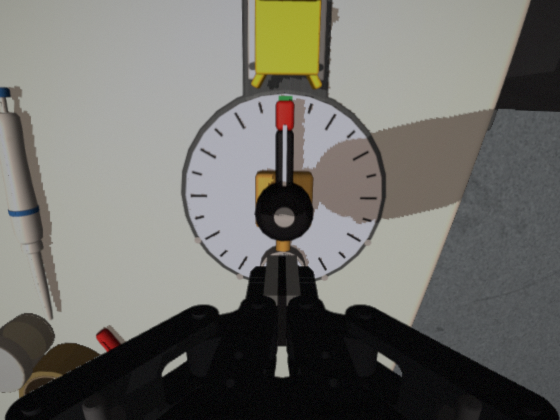

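The pointer now runs from the hub at (285,217) to the tip at (285,112). The green end shows at (286,98) and the lock is centred at x≈287, so it is visually aligned.

```bash
python3 -c "
from m import *
d=cam('wrist');B=(200,60,380,150)
r=blob(d,(0,120,40),(6,255,255),B);g=blob(d,(45,80,40),(85,255,255),B)
f=d['frame']; gr=cv2.cvtColor(f,cv2.COLOR_RGB2HSV)
y=blob(d,(22,120,60),(34,255,255),(200,0,380,92))
h=px2w(d,284.7,216.5,71)[:2];t=px2w(d,*r[0],62)[:2]
ce=[]
for p in ((182.5,188),(386,188)):ce.append(px2w(d,*p,6)[:2])
c=np.mean(ce,0)
mids=[]
for row in range(5,70,8):
    x=np.nonzero(y[2][row])[0]
    if len(x): mids.append((px2w(d,x.min(),row,77)[:2]+px2w(d,x.max(),row,77)[:2])/2)
mids=np.array(mids);gp=px2w(d,*g[0],6)[:2]
an=lambda v:np.degrees(np.arctan2(v[1],v[0]))
print('hub',h,'disc',c,'tip',t,r[0],'green',gp,g[0],'lock',mids.mean(0))
print('pointer',an(t-h),'hub->lock',an(mids.mean(0)-h),'hub->green',an(gp-h),'tip->lock',an(mids.mean(0)-t))
cv2.imwrite('pics/w6z.png',cv2.resize(f[0:240,170:400,::-1],None,fx=2.5,fy=2.5,interpolation=cv2.INTER_CUBIC))
"
```

```text
hub [493.11981968 322.69501359] disc [494.31440369 315.82130518] tip [509.25122533 249.22890615] [284.3744856  117.61316872] green [510.90174882 237.04163299] [284.88888889 100.93650794] lock [519.23288285 196.74924464]
pointer -77.61574676294468 hub->lock -78.28650050757457 hub->green -78.2718018105623 tip->lock -79.23094613220056
```

View pics/w6z.png

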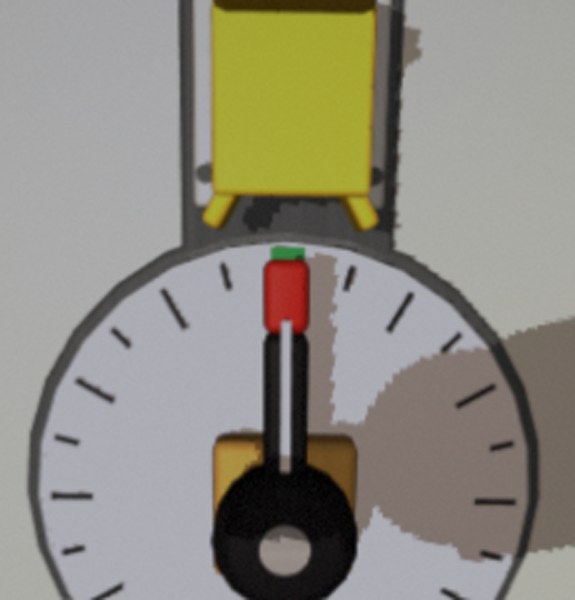

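```bash
sed -i 's/493.2,324.5/493.6,322.8/' g.py; python3 g.py 205 -78.6 160 -78.6
```

```text
t 6.5833 p [497.3 313.2 180.9] yaw -77.9 grip -0.0 F [ 0.4 -0.  -0.6] q6 [ 0.45  0.24 -0.18  1.15  0.   -1.33]
shift [194.9   4.   20.2] rot [0.2 0.2 0.7]
```

Emit:
{"op": "drive_tool", "data": {
  "increments": [
    [[30,1,0],[0,0,0.7],0.0],
    [[35,1,0],[0,0,0],0.0],
    [[35,1,0],[0,0,0],0.0],
    [[35,1,0],[0,0,0],0.0],
    [[35,0,0],[0,0,0],0.0]
  ]
}}

```text
time: 7.0
ee_pos: [526.0, 143.6, 177.1]
eef_rot: [0.777, -0.629, -0.004, 0.002]
force: [-0.2, -0.2, 0.4]
grip_width: -0.001
```

```bash
python3 g.py 205 -78.6 160 -78.6
```

```text
t 7.0 p [526.  143.6 177.1] yaw -78.0 grip -0.0 F [-0.2 -0.2  0.4] q6 [ 0.15  0.18 -0.27  1.13  0.   -1.63]
shift [23.  -3.6 17. ] rot [0.4 0.2 0.6]
```

Emit:
{"op": "drive_tool", "data": {
  "increments": [
    [[23,-2,0],[0.4,0,0.6],0.0],
    [[2,0,0],[0,0,0],0.0],
    [[0,0,30],[0,0,0],0.0],
    [[0,0,30],[0,0,0],0.0],
    [[0,0,15],[0,0,0],0.0]
  ]
}}

```text
time: 7.42
ee_pos: [536.6, 107.8, 102.1]
eef_rot: [0.769, -0.639, 0.002, -0.002]
force: [-0.8, -0.0, 0.1]
grip_width: 0.0
```

```bash
python3 g.py 205 -78.6 83 -78.6; python3 -c "
from m import *
s=cam('side');f=s['frame'];cv2.imwrite('pics/s7.png',cv2.resize(f[130:310,190:350,::-1],None,fx=3.3,fy=3.3,interpolation=cv2.INTER_CUBIC))"
```

```text
t 7.4167 p [536.6 107.8 102.1] yaw -79.4 grip 0.0 F [-0.8 -0.   0.1] q6 [ 0.08  0.24 -0.37  0.96  0.   -1.68]
shift [-14.3  -0.   19.1] rot [-0.3  0.  -0.8]
```

View pics/s7.png

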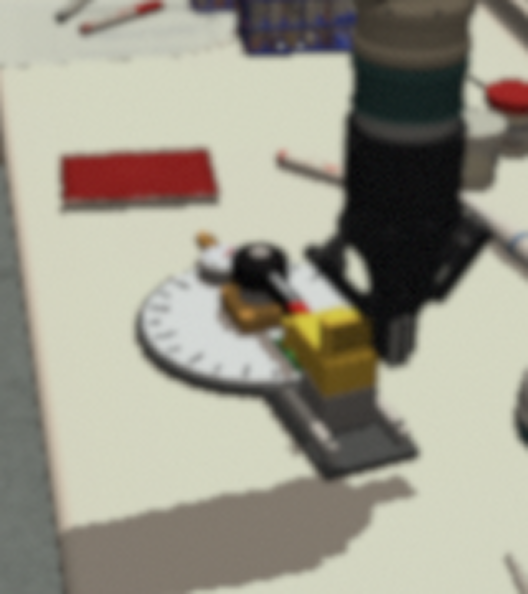

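```bash
python3 -c "
from m import *
s=cam('side');z=lambda P:((w2px(s,P)-[190,130])*3.3).round()
print(z([536.6,107.8,102.1]),'tab top mid',z([525,163,105]),'tongue end',z([533,123,5]))
x=ctrl.sense();print(x['ee_pos'])"
```

```text
[391. 359.] tab top mid [352. 315.] tongue end [372. 464.]
[534.6126037  107.9948007  101.22757244]
```

The side view agrees with the projection: fingertips expected at (391,359), and they appear there, outside the tab and on its axis. I'll descend and push.

Emit:
{"op": "drive_tool", "data": {
  "increments": [
    [[-6,0,10],[0,0,-0.8],0.0],
    [[-6,0,9],[0,0,0],0.0],
    [[-8,0,0],[0,0,0],0.0],
    [[-6,0,0],[0,0,0],0.0],
    [[-6,0,0],[0,0,0],0.0]
  ]
}}

```text
time: 7.93
ee_pos: [529.1, 142.4, 82.8]
eef_rot: [0.774, -0.633, 0.0, -0.002]
force: [-0.4, -0.2, -0.5]
grip_width: -0.001
```

```bash
python3 g.py 174 -78.6 83 -78.6
```

```text
t 7.9333 p [529.1 142.4  82.8] yaw -78.5 grip -0.0 F [-0.4 -0.2 -0.5] q6 [ 0.14  0.26 -0.38  0.92  0.   -1.63]
shift [-9.8 -0.9 -0.2] rot [-0.2  0.1  0.1]
```

Emit:
{"op": "drive_tool", "data": {
  "increments": [
    [[-5,0,0],[0,0,0],0.0],
    [[-5,0,0],[0,0,0],0.0],
    [[-6,0,0],[0,0,0],0.0],
    [[-6,0,0],[0,0,0],0.0],
    [[-6,0,0],[0,0,0],0.0]
  ]
}}

```text
time: 8.35
ee_pos: [524.1, 172.1, 84.5]
eef_rot: [0.775, -0.632, 0.004, -0.001]
force: [1.5, -1.8, -1.9]
grip_width: 0.004
```

```bash
python3 g.py 124 -78.6 83 -78.6
```

```text
t 8.35 p [524.1 172.1  84.5] yaw -78.5 grip 0.0 F [ 1.5 -1.8 -1.9] q6 [ 0.2   0.27 -0.37  0.93 -0.01 -1.57]
shift [-29.7   0.1   1.4] rot [-0.3 -0.3  0.1]
```

Emit:
{"op": "drive_tool", "data": {
  "increments": [
    [[-6,0,1],[0,0,0],0.0],
    [[-5,0,0.5],[0,0,0],0.0],
    [[-5,0,0.5],[0,0,0],0.0],
    [[-4,0,0],[0,0,0],0.0],
    [[-3,0,0],[0,0,0],0.0]
  ]
}}

```text
time: 8.77
ee_pos: [519.7, 196.9, 83.6]
eef_rot: [0.775, -0.633, 0.005, -0.001]
force: [-0.1, -1.8, 1.5]
grip_width: -0.001
```

```bash
python3 g.py 124 -78.6 83 -78.6
```

```text
t 8.7667 p [519.7 196.9  83.6] yaw -78.5 grip -0.0 F [-0.1 -1.8  1.5] q6 [ 0.25  0.27 -0.37  0.92 -0.01 -1.52]
shift [-4.5  0.7  0.6] rot [-0.4 -0.4  0.1]
```

Emit:
{"op": "drive_tool", "data": {
  "increments": [
    [[-2,0,0.5],[0,0,0],0.0],
    [[-2,0,0],[0,0,0],0.0],
    [[-2,0,0],[0,0,0],0.0],
    [[-2,0,0],[0,0,0],0.0],
    [[-2,0,0],[0,0,0],0.0]
  ]
}}

```text
time: 9.18
ee_pos: [519.6, 197.4, 83.9]
eef_rot: [0.773, -0.634, 0.015, 0.008]
force: [1.0, -8.5, 3.1]
grip_width: 0.0
```

```bash
python3 g.py 124 -78.6 83 -78.6
```

```text
t 9.1833 p [519.6 197.4  83.9] yaw -78.8 grip 0.0 F [ 1.  -8.5  3.1] q6 [ 0.27  0.28 -0.36  0.93 -0.03 -1.5 ]
shift [-4.1  0.7  0.8] rot [-0.4 -2.  -0.2]
```

Emit:
{"op": "drive_tool", "data": {
  "increments": [
    [[-4,0,0],[0,-1,0],0.0],
    [[-4,0,0],[0,-1,0],0.0],
    [[-4,0,0],[0,0,0],0.0],
    [[-4,0,0],[0,0,0],0.0],
    [[-4,0,0],[0,0,0],0.0]
  ]
}}

```text
time: 9.6
ee_pos: [519.4, 197.2, 84.1]
eef_rot: [0.769, -0.639, 0.021, 0.013]
force: [0.8, -13.4, 2.4]
grip_width: -0.002
```

```bash
python3 g.py 124 -78.6 83 -78.6; python3 -c "
from m import *
s=cam('side');f=s['frame'];cv2.imwrite('pics/s8.png',cv2.resize(f[190:280,220:330,::-1],None,fx=6,fy=6,interpolation=cv2.INTER_CUBIC))
cam('wrist','w8.png')"
```

```text
t 9.6 p [519.4 197.2  84.1] yaw -79.5 grip -0.0 F [  0.8 -13.4   2.4] q6 [ 0.27  0.28 -0.36  0.93 -0.05 -1.48]
shift [-4.2  0.6  0.9] rot [-0.3 -2.8 -0.9]
```

View pics/s8.png

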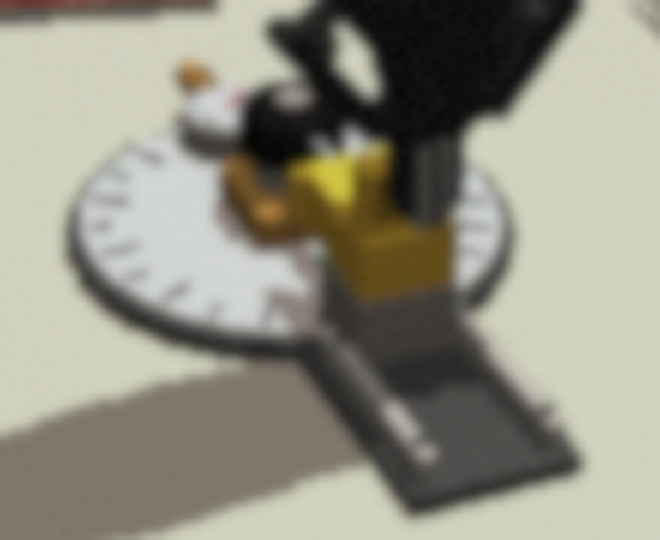

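The lock is over the pointer and did not move when pressed at 13 N. I'll retreat and measure its travel.

Emit:
{"op": "drive_tool", "data": {
  "increments": [
    [[8,0,0],[0,0,0],0.0],
    [[25,0,0],[0,0,0],0.0],
    [[25,0,0],[0,0,0],0.0],
    [[20,0,-20],[0,0,0],0.0],
    [[0,0,-40],[0,0,0],0.0]
  ]
}}

```text
time: 10.12
ee_pos: [527.1, 122.9, 140.4]
eef_rot: [0.77, -0.638, 0.012, 0.016]
force: [0.6, -0.5, -0.9]
grip_width: 0.003
```

Emit:
{"op": "drive_tool", "data": {
  "increments": [
    [[30,0,-20],[0,0,0],0.0],
    [[35,0,-20],[0,0,0],0.0],
    [[35,0,0],[0,0,0],0.0],
    [[35,0,0],[0,0,0],0.0],
    [[35,0,0],[0,0,0],0.0]
  ]
}}

```text
time: 10.53
ee_pos: [566.1, -39.3, 197.6]
eef_rot: [0.774, -0.633, 0.015, 0.004]
force: [0.7, -0.1, 0.7]
grip_width: 0.003
```

```bash
python3 -c "
from m import *
print(ctrl.sense()['ee_pos'],ctrl.sense()['time'])
d=cam('top');f=d['frame'];cv2.imwrite('pics/t9.png',cv2.resize(f[180:285,190:335,::-1],None,fx=5,fy=5,interpolation=cv2.INTER_CUBIC))
cv2.imwrite('pics/t9f.png',f[:,:,::-1])
y=blob(d,(22,120,90),(34,255,255),(190,180,335,285));p=px2w(d,*y[0],77)[:2]
u=np.array([.198,-.980]);print(y[:2],p,'travel',-(p-np.array([519.94,194.45]))@u)
"
```

```text
[566.13057584 -39.2968444  197.59611142] 10.5333
(array([278.80167015, 218.63048017]), array([262, 206,  32,  27, 479], dtype=int32)) [510.81753945 238.42621703] travel 44.90293987697353
```

View pics/t9.png

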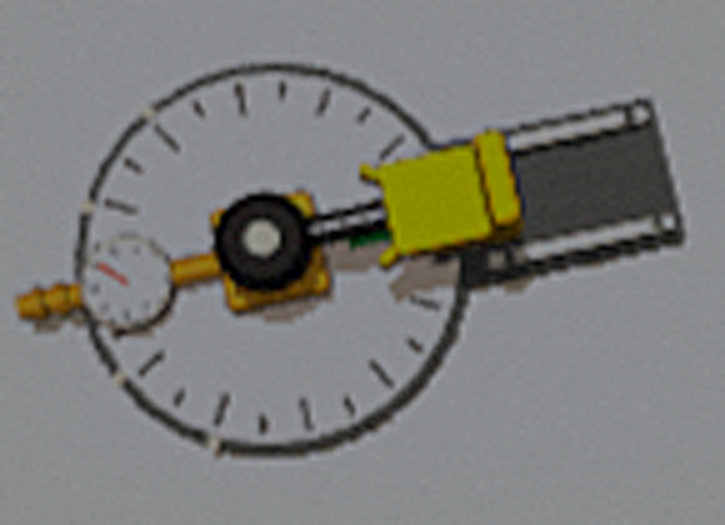

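View pics/t9f.png

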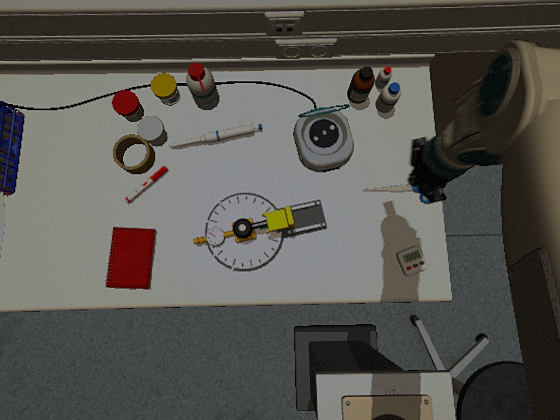

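```bash
python3 -c "
from m import *
d=cam('top')
a,b=[px2w(d,190+x/5-.4,180+y/5-.4,77)[:2] for x,y in ((365,168),(388,260))]
print('mouth r',np.hypot(*((a+b)/2-[493.4,323.5])))
print(ctrl.finish_job())"
```

```text
mouth r 53.0114007783472
the job is handed in; nothing more can be done
None
```

The pointer is set on the green mark, the yellow lock was then pushed home over it, and the job is handed in at about 10.6 s. No verdict is reported back.

- **Knob:** I straddled the pointer with the fingers and turned it about 141° anticlockwise. Closing the fingers lightly centred it on the mark. With the fingers clear, the wrist camera put the pointer within about 0.7° (1 mm at the tip) of the line from the hub to the green mark and lock.
- **Lock:** I pushed the tab with shut fingers until it stopped dead; pressing on from 8.5 to 13 N moved it no further. The top camera measured about 45 mm of travel. The mouth moved from about 97 mm to 53 mm off the knob axis.
- **Full travel:** A full 50 mm from a start of 0–6 mm would show 44–50 mm, so this fits. The cameras alone are only good to about 2 mm, so "fully home" rests mainly on the hard stop.
- **Final view:** The hood sits over the pointer with the pointer in line. The notebook and timer are where they were. The gripper partly hid the scissors, but it stayed about 200 mm above them.
- **Disagreement:** The top and wrist cameras differed by about 3 mm on the knob axis. I used a value between the two and aligned directly on the green strip and the lock.

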